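# Wind down the stabiliser leg of a laboratory shaker

### The job

Slide the loose aluminium plate under the shaker's stabiliser leg so that the leg's foot stands over the round rubber spot, then wind the crank on top of the leg clockwise until the foot bears firmly on the plate: stop when you feel the crank get clearly harder to turn, and do not force it beyond that. Let go of the crank and do not shift the glassware.

Things in the scene. Friction and masses are not known exactly. Their poses are not given: they have to be found in the camera images.
- shaker: Orbital shaker, fixed and heavy: white casing 260 (x) x 280 (y) mm, top platform at 94 mm, two clamped flasks on its +y half up to 200 mm high. Origin on the bench under its centre; its front with the controls faces its own -x. The stabiliser leg is on its -y side.
- leg: Stabiliser leg's fixed grey housing: column of 22 mm radius, 75 to 150 mm above the bench, with a 56 mm square gear case at 94 to 136 mm, bracketed to the shaker's -y side wall, which is 75 mm from the leg's axis. Origin on the bench exactly under the leg's vertical axis; axes parallel to the shaker's. The plate's handle should point away from the shaker.
- column_end (a point): Centre of the column's lower end, 75 mm above the bench, on the leg's axis. From it hangs a steel ram (24 mm dia.) with a springy rubber foot (36 mm dia.). The foot's underside starts 24 to 48 mm above the bench, unmeasured. Once it meets the plate its force grows by some 30 N per mm of further winding. Firm is 40 to 75 N; over 120 N is too much.
- crank_hub (a point): Point on the leg's axis, 170 mm above the bench, at the top of the crank's flat arm; the arm turns here about the vertical. Clockwise seen from above lowers the foot by 25 mm a turn (4 mm a radian); half to 1.5 turns bring it onto the plate. When let go, friction holds the crank against up to about 75 N on the foot; above that it turns back a little.
- knob (a point): On the axis of the crank's upright black handle, 201 mm up, where to grip it: cylinder 18 mm dia., 171 to 217 mm up, 50 mm from the leg's axis, start anywhere on that circle. It spins freely on its pin. Drag along the circle: about 6 N while moving (1 to 3 N left at a standstill), plus 0.08 N per N on the foot. Firm is a rise of 3 to 6 N; 9 N is too much.
- plate: Loose aluminium spreader plate, 0.35 kg, 185 x 50 x 12 mm, lying flat. Origin on its underside, below the centre of the round black rubber spot (44 mm dia.) on its top, where the foot must stand. Its own x axis runs along its length: it reaches from x = -155 to +30 mm, y = -25 to +25 mm. An upright grip block stands at x = -130 mm.
- handle (a point): Point in the plate's grip block, 42 mm above the plate's underside, where it is best gripped; the block is 32 mm along the plate's x, 14 mm along its y (grip across this) and stands from 12 to 62 mm above the underside.
- beaker: Empty glass beaker, 74 mm dia., 95 mm high, loose; origin at the centre of its underside. Leave alone.
- conical: Empty conical glass flask, 84 mm dia., 130 mm high, loose; origin at the centre of its underside. Leave alone.
- reagent: Amber glass bottle, 60 mm dia., 120 mm high, loose; origin at the centre of its underside. Leave alone.
- jar: Small glass jar, 40 mm dia., 55 mm high, loose; origin at the centre of its underside. Leave alone.
- dish: Shallow white dish, 80 mm dia., 20 mm high, loose; origin at the centre of its underside. Leave alone.
- rack: Blue test-tube rack, 200 (x) x 70 (y) mm, with tubes up to 139 mm high, loose; origin at the centre of its underside. Leave alone.
Mind the look-alikes: they are no part of the job. Of the things shaped like the plate, the aluminium one is meant.

How it is judged:
By the outcome, as a careful person would: the job done as asked, in the order asked, and still so for the second after the job is handed in, with the robot touching nothing.
It also fails if it takes over 72 s, if anything falls off the work surface, if the arm or the gripper's body presses on something with over 40 N, if the wrist force passes 120 N, or if a joint passes its speed limit or range.

### The arm

A 6-joint arm with a two-finger parallel gripper is mounted at the origin on the work surface. World frame = base frame: x ahead of the robot, y to its left, z up, the work surface at z = 0. Lengths are in mm, angles in rad, forces in N, time in s.
With the tool pointing down it reaches from about 350 to 800 mm from the base axis. Payload 7.3 kg.
Tool frame: the origin (TCP) lies between the finger pads; the fingertips stand 22 mm ahead of it and the grasp point (between the pads) lies 3 mm ahead of it; y points along the fingers, z is the direction in which the jaws open and shut, and the axes are right-handed (so a half turn about y gives the same grasp; the last joint's range is limited). The gripper opens to 85 mm and grips with 20 to 120 N. Pads are 22 mm wide; open, the fingers measure 114 mm over their backs; the gripper's body (76 mm by 85 mm) begins 54 mm behind the grasp point. The pads swing forward as they close: fully open they stand 13 mm farther back than shut.
Start: joints at [1.03, 0.342, 1.524, -0, 1.275, -0.146], TCP at [201.914, 484.637, 253.322] pointing down, gripper open.
Joint ranges: [-2.53, 2.53], [-0.77, 2.02], [0.04, 2.7], [-1, 4.14], [0.28, 2.66], [-3.11, 3.11]. Speed limits (rad/s): [2.57, 2.57, 3.14, 3.14, 3.14, 3.14].

### API

Orientations are given as a rotation vector (axis times angle).
In Python, from station import ctrl gives the robot as it stands.
- The arm moves only by the shell command python3 -m crank 'ROWS' [FORCE]. ROWS is JSON, a list of rows, each a list of 7 numbers: the shift along the tool's x, y, z each as a share of 1 m, from -1 to 1, then the turn, a rotation vector about the tool's x, y, z each as a share of 0.5 rad, from -1 to 1, then the closure, from -1 (fully open) to 1 (shut). In form: [[tx, ty, tz, rx, ry, rz, jaw], ...]. A call has 1 to 20 rows; each row is the pose to reach, as a shift and turn from the pose measured when the call began, along the tool's axes at that moment; what a row does not reach only later rows make up. A row lasts 1/8 s, in which the tool goes at most 62.5 mm and 10.7 degrees, less where a joint would pass 70% of its speed; a pose out of reach is approached as far as the arm can. A call with a number of a shift or a turn outside -1 to 1 is refused whole. A call with a gripper value outside its range is refused whole. The fingers move at their own pace and stop on an object; FORCE is the grip in N (left out, the last holds). Time passes only in rows, so rows that repeat a pose let the fingers close. It gives the time, the measured TCP pose, the force and the opening at its end, in the units of the state.
- ctrl.read_state(): the state, without advancing time (a new reading comes with each control period).
- ctrl.get_image(name): name is "scene" or "top"; returns the picture (480x640x3 uint8, blue, green, red); there is no depth.
- ctrl.camera_info(name): a dict with "K" (3x3 intrinsics, pixels), "R" (3x3) and "t" (3): a world point X has camera coordinates R X + t. Camera axes: x right, y down, z forward; pixel columns grow to the right and rows downward; lengths in mm; the calibration is good to about 2 mm. A picture is of the moment at which its call begins. camera_info takes no time and is no camera call.
- ctrl.job_done(): hands the job in, once; it reports no verdict.
The state is a dict: "time_s": time; "joint_positions": joint angles; "joint_velocities": joint speeds; "joint_efforts": joint torques, N m; "tcp_pos": TCP position; "eef_rot": TCP orientation; "wrist_force": force on the tool from outside, world axes, zero at the start; "wrist_torque": the same for the moment, N m; "opening": opening from 0.0 (shut) to 1.0 (fully open).
Only numpy, scipy, OpenCV 4.12 (cv2) and the standard library are available. Lean on these libraries where they do the work, as an engineer would, in place of code of your own. Each camera call takes 0.05 s, during which the arm holds its last target.

## Working session

There is one attempt and no reset: what is moved stays moved. The work goes in short steps, Python scripts to look and compute and a shell command to move; the robot and the scene stay as the last step left them, time stands still between calls to the robot, and variables do not carry over. Pictures are saved under pics/ and viewed, and the job is handed in when it is done.

```bash
ls; mkdir -p pics; python3 - <<'E'
from station import ctrl
import cv2
print(ctrl.read_state())
for n in("scene","top"):
    cv2.imwrite(f"pics/{n}0.png",ctrl.get_image(n)); print(n,ctrl.camera_info(n))
E
```

```text
pics
{'time_s': 0.0, 'joint_positions': array([ 1.03002085e+00,  3.42717660e-01,  1.52500769e+00, -3.06072076e-05,
        1.27540500e+00, -1.46020407e-01]), 'joint_velocities': array([ 7.33455279e-04,  4.93510989e-04,  8.96869494e-05,  3.76394034e-04,
        7.46420956e-05, -7.01036085e-04]), 'joint_efforts': array([ 8.21325339e-04, -4.33666849e+01, -2.46015877e+01, -1.82233994e-04,
        7.56882364e-03,  5.71298187e-06]), 'tcp_pos': array([201.71246265, 484.30662313, 252.63181834]), 'eef_rot': array([-1.54998508,  0.31011764, -0.30934343]), 'wrist_force': array([-0.51499867, -0.15012719,  0.10701654]), 'wrist_torque': array([-0.05601885,  0.01172227,  0.00616567]), 'opening': 1.0009870080944228}
scene {'K': array([[481.32412586,   0.        , 312.67127524],
       [  0.        , 481.32412586, 239.44294883],
       [  0.        ,   0.        ,   1.        ]]), 'R': array([[ 0.82561259,  0.56418647,  0.00758142],
       [ 0.34443171, -0.49329681, -0.79876471],
       [-0.44691235,  0.66208149, -0.60159576]]), 't': array([-381.87401168, -167.39554263, 1432.17609207])}
top {'K': array([[434.2933865 ,   0.        , 318.27830326],
       [  0.        , 434.2933865 , 247.86625781],
       [  0.        ,   0.        ,   1.        ]]), 'R': array([[-0.00744093, -0.99995941, -0.00507982],
       [-0.98234778,  0.00825924, -0.18688129],
       [ 0.18691566,  0.00359958, -0.98236937]]), 't': array([-114.33563899,  583.20833138,  994.08407224])}
```

View pics/scene0.png

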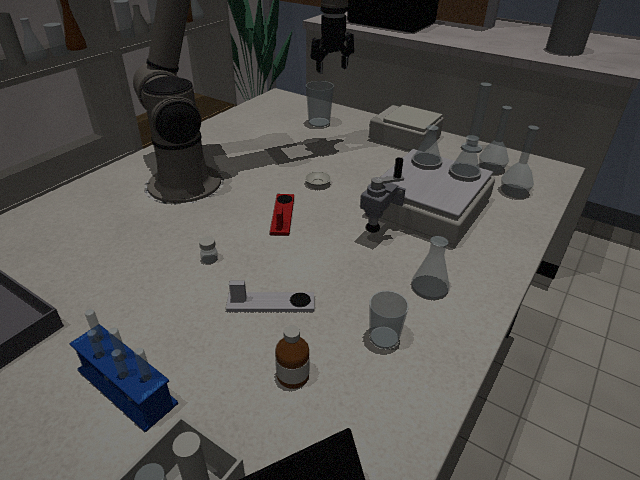

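View pics/top0.png

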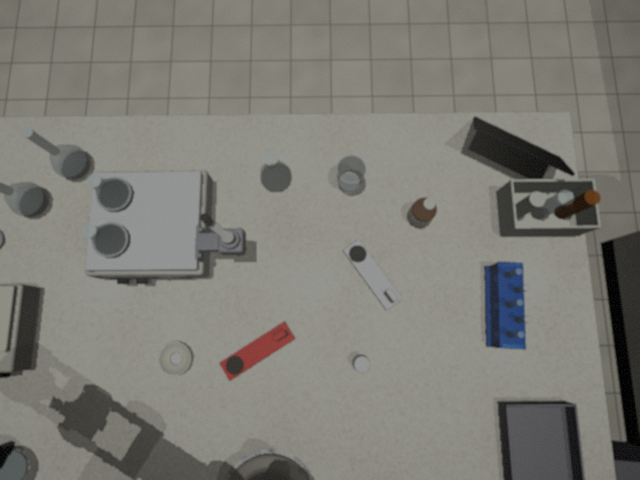

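The scene shows the grey aluminium plate at (270,300) with its block at (238,291) and its spot at (300,299). The red look-alike is at (283,213). The leg is at (376,205) with the knob at (398,168). In the top view the plate is at (372,275), the red one at (258,350) and the leg at (230,240). I'll enlarge these next.

```bash
python3 - <<'E'
import cv2
s=cv2.imread("pics/scene0.png");t=cv2.imread("pics/top0.png")
def c(im,x,y,w,h,f,n):cv2.imwrite("pics/"+n,cv2.resize(im[y:y+h,x:x+w],None,fx=f,fy=f,interpolation=cv2.INTER_CUBIC))
c(s,215,270,110,50,7,"s_plate.png");c(s,350,145,80,100,6,"s_leg.png")
c(t,330,230,90,85,7,"t_plate.png");c(t,180,200,80,80,7,"t_leg.png")
E
```

```text
(no output)
```

View pics/s_plate.png

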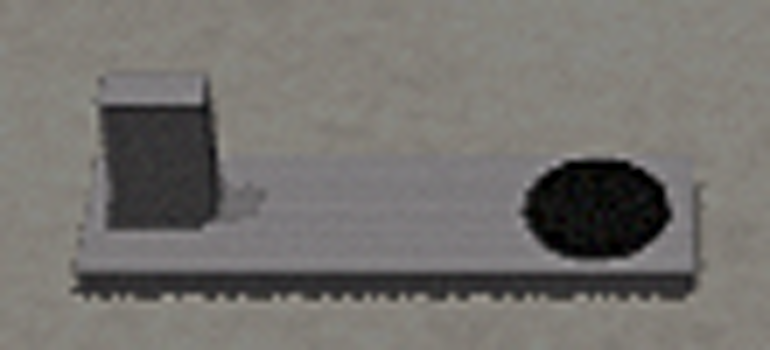

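View pics/s_leg.png

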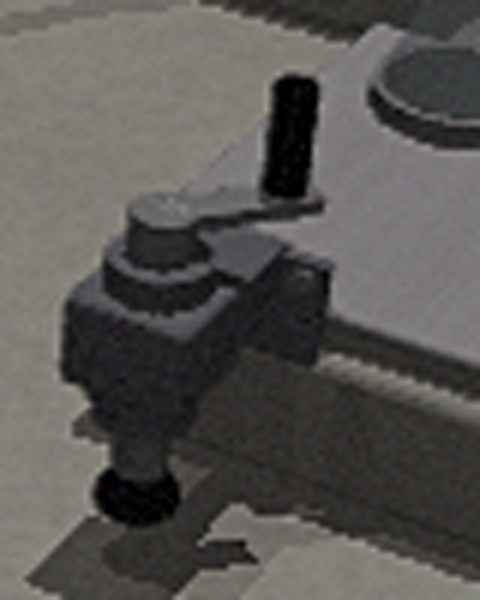

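View pics/t_plate.png

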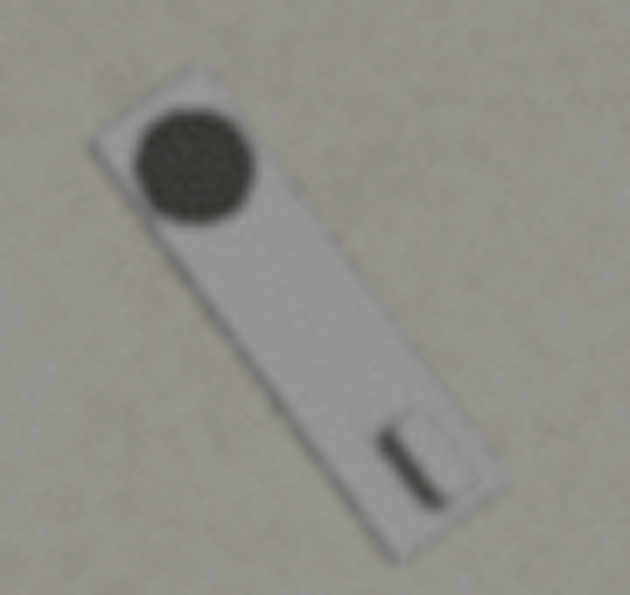

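View pics/t_leg.png

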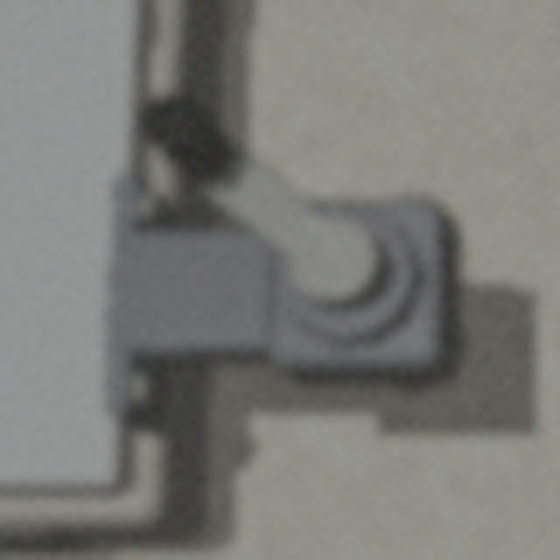

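```bash
cat > h.py <<'E'
import numpy as np, cv2
from station import ctrl
from scipy.spatial.transform import Rotation as Ro
CI={n:ctrl.camera_info(n) for n in("scene","top")}
def P(n): c=CI[n]; return np.array(c["K"])@np.c_[c["R"],c["t"]]
def proj(n,X): q=P(n)@np.append(X,1); return q[:2]/q[2]
def tri(s,t):
    X=cv2.triangulatePoints(P("scene"),P("top"),np.array(s,float).reshape(2,1),np.array(t,float).reshape(2,1)).ravel()
    X=X[:3]/X[3]; return X, proj("scene",X)-s, proj("top",X)-t
def onz(n,p,z):
    c=CI[n]; C=-c["R"].T@c["t"]; d=c["R"].T@np.linalg.inv(c["K"])@np.array([p[0],p[1],1.]); return C+d*(z-C[2])/d[2]
def crop(im,x,y,w,h,f,n):cv2.imwrite("pics/"+n,cv2.resize(im[y:y+h,x:x+w],None,fx=f,fy=f,interpolation=cv2.INTER_CUBIC))
def up(x0,y0,f,u,v): return np.array([x0+(u+.5)/f-.5,y0+(v+.5)/f-.5])
E
python3 - <<'E'
from h import *
np.set_printoptions(precision=1,suppress=True)
S=lambda u,v:up(215,270,7,u,v);T=lambda u,v:up(330,230,7,u,v)
L=lambda u,v:up(350,145,6,u,v);M=lambda u,v:up(180,200,7,u,v)
for n,s,t,z in [("spot",S(597,208),T(195,166),12),("block",S(153,89),T(440,452),62),("hub",L(163,212),M(335,262),170),("knobtop",L(297,82),M(172,112),217),("knobbot",L(287,193),M(210,160),171)]:
    print(n,*tri(s,t),"onz",onz("scene",s,z),onz("top",t,z))
print("plate corners scene z=12")
for u,v in [(75,272),(695,272),(690,155)]: print(onz("scene",S(u,v),12))
for u,v in [(95,145),(205,70),(505,485),(400,562)]: print(onz("top",T(u,v),12 if u<300 or 1 else 0))
print("foot bottom rays")
E
```

```text
spot [ 576.3 -216.2   13. ] [-0.3  0. ] [-0.2 -0.3] onz [ 576.2 -214.9   12. ] [ 575.7 -216.9   12. ]
block [ 469.6 -291.4   62.3] [-0.5  0. ] [-0.4 -0.4] onz [ 470.1 -290.6   62. ] [ 468.8 -292.3   62. ]
hub [587.3  77.5 168.8] [-0.5  0.1] [-0.4 -0.5] onz [588.8  76.7 170. ] [585.9  76.4 170. ]
knobtop [620.8 115.2 219.1] [-0.  0.] [-0. -0.] onz [619.2 119.  217. ] [621.3 115.8 217. ]
knobbot [620.2 117.5 169.3] [-0.6  0.2] [-0.4 -0.7] onz [622.2 116.1 171. ] [618.3 116.  171. ]
plate corners scene z=12
[ 464.5 -325.5   12. ]
[ 616.  -220.3   12. ]
[ 586.2 -179.3   12. ]
[ 583.7 -181.2   12. ]
[ 610.8 -221.3   12. ]
[ 461.1 -322.9   12. ]
[ 434.6 -285.1   12. ]
foot bottom rays
```

```bash
python3 - <<'E'
from h import *
np.set_printoptions(precision=3,suppress=True)
t=cv2.imread("pics/top0.png"); crop(t,75,155,175,130,4,"t_sh.png")
s=ctrl.read_state(); R=Ro.from_rotvec(s["eef_rot"]).as_matrix(); print(R)
print("jaw yaw deg",np.degrees(np.arctan2(R[1,2],R[0,2])))
for n,p in dict(beaker=(350,183),conical=(277,177),reag=(420,215),jar=(361,364),dish=(176,358),redA=(288,322),redB=(295,338),redC=(230,380)).items(): print(n,onz("top",p,5))
E
```

```text
[[ 0.923 -0.001  0.385]
 [-0.385 -0.001  0.923]
 [-0.    -1.    -0.001]]
jaw yaw deg 67.38068494094743
beaker [ 763.004 -202.662    5.   ]
conical [781.191 -12.282   5.   ]
reag [ 675.362 -380.336    5.   ]
jar [ 306.258 -219.508    5.   ]
dish [323.474 227.379   5.   ]
redA [407.287 -43.133   5.   ]
redB [368.731 -60.405   5.   ]
redC [271.358  95.071   5.   ]
```

View pics/t_sh.png

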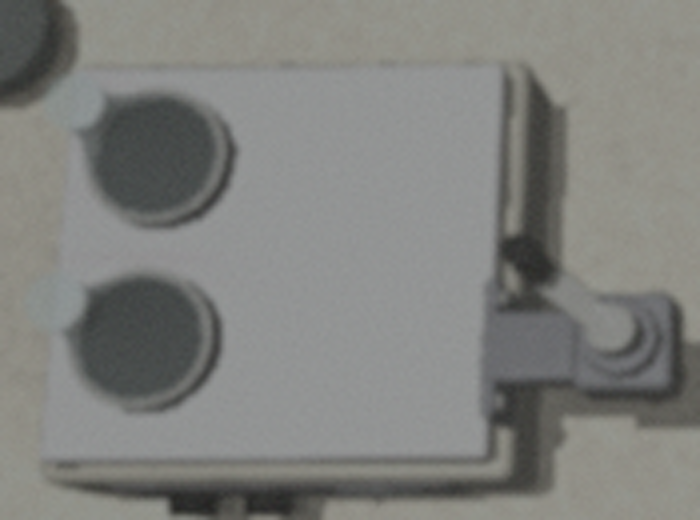

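The platform corners in the crop are (505,65), (490,457), (42,460) and (80,66). From these I get the shaker's yaw and the moves.

```bash
python3 - <<'E'
from h import *
np.set_printoptions(precision=3,suppress=True)
q=[onz("top",up(75,155,4,*p),94) for p in [(505,65),(490,457),(42,460),(80,66)]]
print(np.array(q))
for a,b,o in [(1,0,0),(2,3,0),(1,2,90),(0,3,90)]:
    d=q[b]-q[a]; print(np.degrees(np.arctan2(d[1],d[0]))-o,np.linalg.norm(d))
s=ctrl.read_state(); R=Ro.from_rotvec(s["eef_rot"]).as_matrix()
tgt=np.array([469.6,-291.4,45]); print("tool shift to handle",R.T@(tgt-s["tcp_pos"]))
yaw=np.degrees(np.arctan2(R[1,2],R[0,2])); print("yaw",yaw)
E
```

```text
[[765.84  162.119  94.   ]
 [527.863 160.507  94.   ]
 [528.227 419.195  94.   ]
 [767.609 418.537  94.   ]]
0.388208544951748 237.98247361174347
-0.15750432299774672 239.38235517919892
-0.08068529815871273 258.68869691162035
-0.39521113165623944 256.42404467532884
tool shift to handle [ 545.63   208.432 -612.785]
yaw 67.38068494094743
```

```bash
cat >> h.py <<'E'
def go(*tg):
    "targets (x,y,z,jaw yaw deg) -> rows for a vertical tool"
    s=ctrl.read_state(); R=Ro.from_rotvec(s["eef_rot"]).as_matrix(); p=s["tcp_pos"]
    print("t",round(s["time_s"],2),"tcp",p.round(1),"jawyaw",round(np.degrees(np.arctan2(R[1,2],R[0,2])),2),"F",s["wrist_force"].round(1),"open",round(float(s["opening"]),3),"j",s["joint_positions"].round(2))
    for x,y,z,w in tg:
        a=np.radians(w); zt=np.array([np.cos(a),np.sin(a),0]); yt=np.array([0,0,-1.]); D=np.c_[np.cross(yt,zt),yt,zt]
        v=Ro.from_matrix(R.T@D).as_rotvec()/.5
        print((R.T@(np.array([x,y,z])-p)/1000).round(4).tolist(),v.round(3).tolist())
E
python3 -m crank '[[0.36,0,-0.267,0,1,0,-1],[0.36,0,-0.267,0,1,0,-1],[0.36,0,-0.267,0,1,0,-1],[0.36,0,-0.267,0,1,0,-1],[0.36,0,-0.267,0,1,0,-1],[0.36,0,-0.267,0,1,0,-1],[0.36,0,-0.267,0,1,0,-1],[0.36,0,-0.267,0,1,0,-1]]' 40
python3 -c "
from h import *
go((460,-150,250,10.1))"
```

```text
time_s: 1.1
tcp_pos: [432.6, 96.4, 252.6]
eef_rot: [-1.456, 0.703, -0.702]
wrist_force: [-0.0, 0.0, 0.3]
opening: 1.001
t 1.1 tcp [432.6  96.4 252.6] jawyaw 38.44 F [-0.   0.   0.3] open 1.001 j [ 0.05  0.19  1.73 -0.    1.22 -0.62]
[0.21, 0.003, -0.1318] [0.003, 0.989, 0.002]
```

```bash

python3 -m crank '[[0.252,0,-0.159,0,1,0,-1],[0.252,0,-0.159,0,1,0,-1],[0.252,0,-0.159,0,1,0,-1],[0.252,0,-0.159,0,1,0,-1],[0.252,0,-0.159,0,1,0,-1],[0.252,0,-0.159,0,1,0,-1]]' 40
python3 -c "
from h import *
go((469.6,-291.4,180,-19))"
```

```text
time_s: 1.85
tcp_pos: [464.8, -201.7, 252.4]
eef_rot: [-1.286, 1.086, -1.085]
wrist_force: [-0.4, 1.0, -1.9]
opening: 1.003
t 1.85 tcp [ 464.8 -201.7  252.4] jawyaw 9.6 F [-0.4  1.  -1.9] open 1.003 j [-0.56  0.31  1.57 -0.    1.26 -0.73]
[0.0891, 0.0725, -0.0101] [0.003, 0.998, 0.003]
```

```bash

python3 -m crank '[[0.089,0.072,-0.01,0,1,0,-1],[0.089,0.072,-0.01,0,1,0,-1],[0.089,0.072,-0.01,0,1,0,-1],[0.089,0.072,-0.01,0,1,0,-1]]' 40
python3 -c "
from h import *
go((469.6,-291.4,130,-46.7))"
```

```text
time_s: 2.35
tcp_pos: [469.8, -289.6, 179.9]
eef_rot: [-1.037, 1.451, -1.447]
wrist_force: [1.2, -0.2, 0.1]
opening: 0.997
t 2.35 tcp [ 469.8 -289.6  179.9] jawyaw -18.93 F [ 1.2 -0.2  0.1] open 0.997 j [-0.69  0.46  1.56 -0.    1.13 -0.36]
[0.0018, 0.0499, 0.0005] [0.006, 0.969, 0.003]
```

```bash

python3 -m crank '[[0.002,0.05,0,0,1,0,-1],[0.002,0.05,0,0,1,0,-1],[0.002,0.05,0,0,1,0,-1],[0.002,0.05,0,0,1,0,-1]]' 40
python3 - <<'E'
from h import *
go((469.6,-291.4,45,-55))
t=ctrl.get_image("top");crop(t,330,230,100,90,7,"t1.png")
s=ctrl.get_image("scene");crop(s,190,180,150,150,4,"s1.png")
E
```

```text
time_s: 2.85
tcp_pos: [469.6, -290.1, 130.6]
eef_rot: [-0.701, 1.787, -1.786]
wrist_force: [0.5, -0.8, 0.0]
opening: 1.0
t 2.85 tcp [ 469.6 -290.1  130.6] jawyaw -47.28 F [ 0.5 -0.8  0. ] open 1.0 j [-0.69  0.52  1.61 -0.    1.01  0.13]
[0.0007, 0.0856, 0.0011] [0.003, 0.27, 0.004]
```

View pics/s1.png

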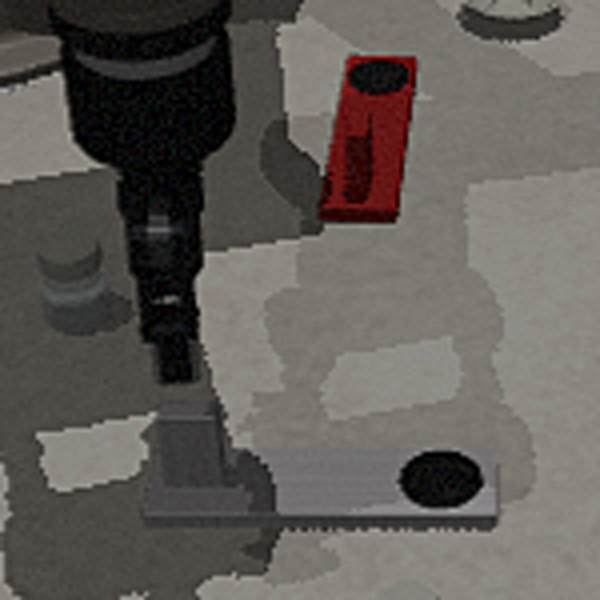

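View pics/t1.png

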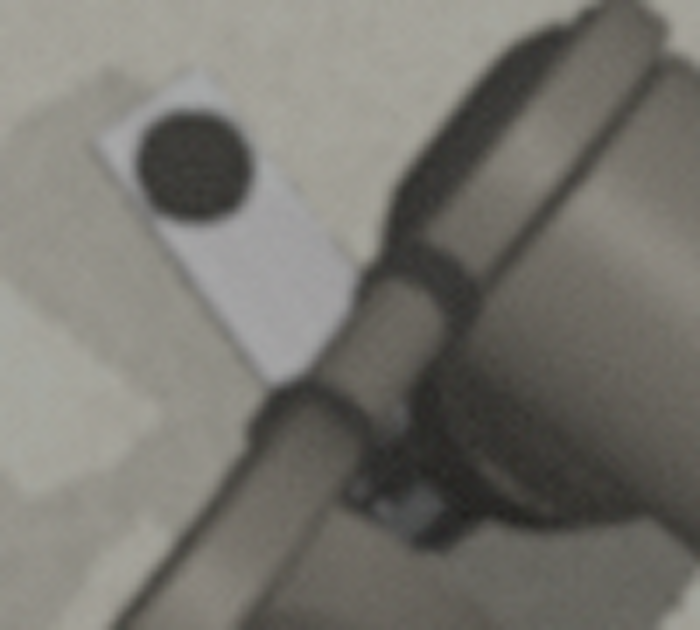

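Two things could be taken for the plate. The aluminium one has its block at scene (238,291), and the red look-alike is at (283,213). The gripper stands over the aluminium plate's block, so I descend and grip.

```bash

python3 -m crank '[[0,0.03,0.001,0,0.27,0,-1],[0.0,0.06,0.001,0,0.27,0,-1],[0,0.085,0.001,0,0.27,0,-1],[0,0.085,0.001,0,0.27,0,-1],[0,0.085,0.001,0,0.27,0,-1]]' 50
python3 -c "
from h import *
go((469.6,-291.4,45,-55))"
```

```text
time_s: 3.58
tcp_pos: [470.6, -291.6, 46.6]
eef_rot: [-0.593, 1.871, -1.873]
wrist_force: [0.2, 1.2, -0.2]
opening: 0.997
t 3.58 tcp [ 470.6 -291.6   46.6] jawyaw -54.93 F [ 0.2  1.2 -0.2] open 0.997 j [-0.69  0.64  1.68 -0.    0.83  0.27]
[0.0007, 0.0016, -0.0007] [-0.001, 0.003, 0.003]
```

```bash

python3 -m crank '[[0,0,0,0,0,0,1],[0,0,0,0,0,0,1],[0,0,0,0,0,0,1],[0,0,0,0,0,0,1],[0,0,0,0,0,0,1],[0,0,0,0,0,0,1],[0,0,0,0,0,0,1],[0,0,0,0,0,0,1]]' 50
python3 - <<'E'
from h import *
go((500,-220,46.6,-30))
t=ctrl.get_image("top");crop(t,330,230,100,90,7,"t2.png")
s=ctrl.get_image("scene");crop(s,190,220,150,110,5,"s2.png")
E
```

```text
time_s: 4.58
tcp_pos: [470.6, -291.6, 46.8]
eef_rot: [-0.593, 1.871, -1.873]
wrist_force: [-0.7, 0.9, 5.8]
opening: 0.161
t 4.58 tcp [ 470.6 -291.6   46.8] jawyaw -54.93 F [-0.7  0.9  5.8] open 0.161 j [-0.69  0.64  1.68 -0.    0.83  0.27]
[-0.0652, 0.0001, -0.0418] [-0.001, -0.87, 0.003]
```

View pics/s2.png

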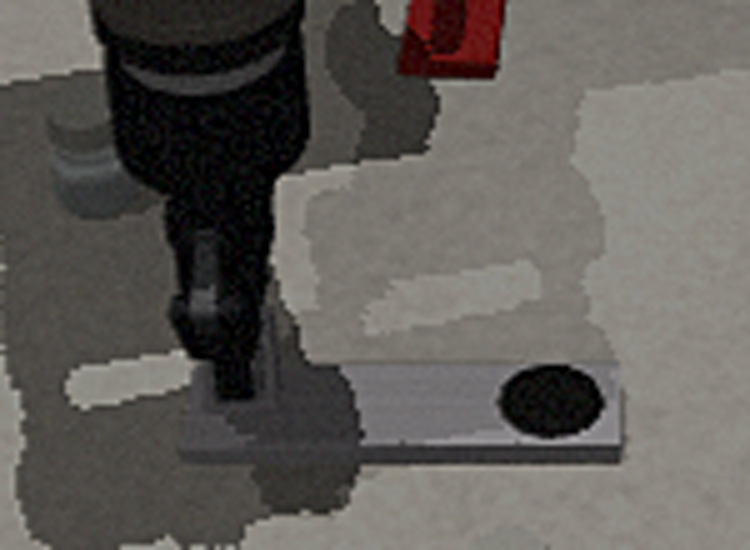

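View pics/t2.png

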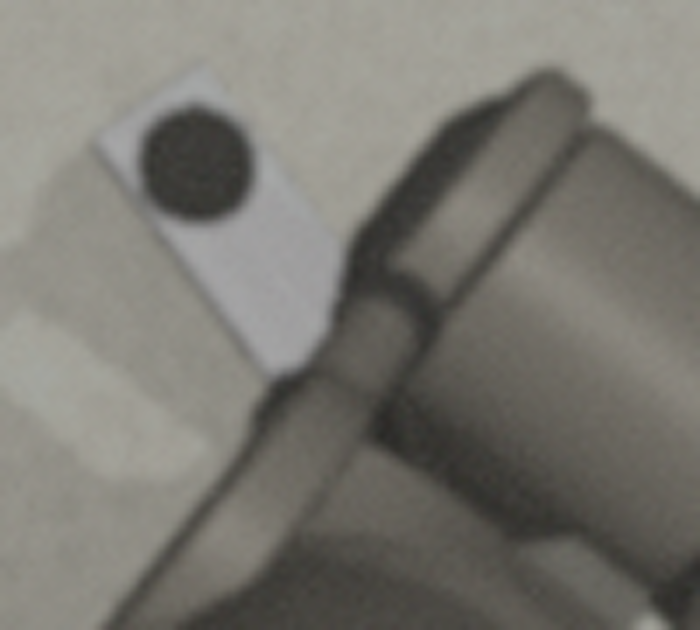

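```bash
python3 -c "
from h import *
go((493.6,-269.6,46.6,-46),(516.6,-247.6,46.6,-37),(540,-225,46.6,-27.5))"
```

```text
t 4.67 tcp [ 470.6 -291.6   46.8] jawyaw -54.93 F [-1.9  0.3  5.4] open 0.159 j [-0.69  0.64  1.68 -0.    0.83  0.27]
[-0.0315, 0.0002, -0.0048] [-0.001, -0.312, 0.003]
[-0.0629, 0.0001, -0.0096] [-0.001, -0.626, 0.003]
[-0.0951, 0.0001, -0.0147] [-0.001, -0.957, 0.003]
```

```bash

python3 -m crank '[[-0.012,0,-0.002,0,-0.12,0,1],[-0.024,0,-0.004,0,-0.24,0,1],[-0.036,0,-0.006,0,-0.36,0,1],[-0.048,0,-0.007,0,-0.48,0,1],[-0.06,0,-0.009,0,-0.6,0,1],[-0.072,0,-0.011,0,-0.72,0,1],[-0.084,0,-0.013,0,-0.84,0,1],[-0.095,0,-0.015,0,-0.957,0,1],[-0.095,0,-0.015,0,-0.957,0,1],[-0.095,0,-0.015,0,-0.957,0,1]]' 50
python3 -c "
from h import *
go((587.3,-170,46.6,0))"
```

```text
time_s: 5.92
tcp_pos: [540.2, -224.7, 46.8]
eef_rot: [-0.942, 1.553, -1.556]
wrist_force: [3.5, 1.5, 2.1]
opening: 0.159
t 5.92 tcp [ 540.2 -224.7   46.8] jawyaw -27.58 F [3.5 1.5 2.1] open 0.159 j [-0.52  0.68  1.59 -0.    0.88 -0.04]
[-0.0703, 0.0002, 0.0164] [-0.001, -0.963, 0.002]
```

```bash

python3 -m crank '[[-0.009,0,0.002,0,-0.12,0,1],[-0.018,0,0.004,0,-0.24,0,1],[-0.027,0,0.006,0,-0.36,0,1],[-0.036,0,0.008,0,-0.48,0,1],[-0.045,0,0.01,0,-0.6,0,1],[-0.054,0,0.012,0,-0.72,0,1],[-0.063,0,0.014,0,-0.84,0,1],[-0.07,0,0.016,0,-0.963,0,1],[-0.07,0,0.016,0,-0.963,0,1],[-0.07,0,0.016,0,-0.963,0,1]]' 50
python3 - <<'E'
from h import *
go((587.3,-53,46.6,0))
t=ctrl.get_image("top");crop(t,200,195,150,110,5,"t3.png")
s=ctrl.get_image("scene");crop(s,230,160,180,140,4,"s3.png")
E
```

```text
time_s: 7.18
tcp_pos: [586.7, -170.4, 46.9]
eef_rot: [-1.209, 1.209, -1.212]
wrist_force: [0.9, -0.1, 3.3]
opening: 0.159
t 7.17 tcp [ 586.7 -170.4   46.9] jawyaw -0.1 F [ 0.9 -0.1  3.3] open 0.159 j [-0.41  0.71  1.51 -0.    0.92 -0.41]
[-0.1174, 0.0001, 0.0004] [-0.001, -0.003, 0.003]
```

View pics/s3.png

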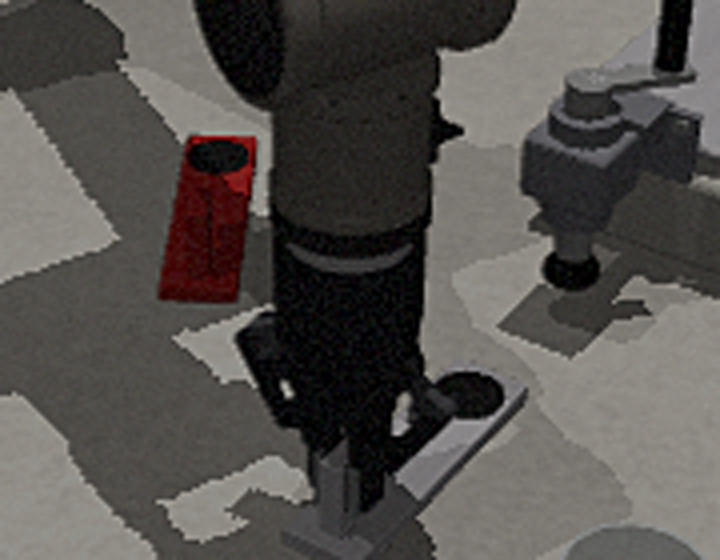

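View pics/t3.png

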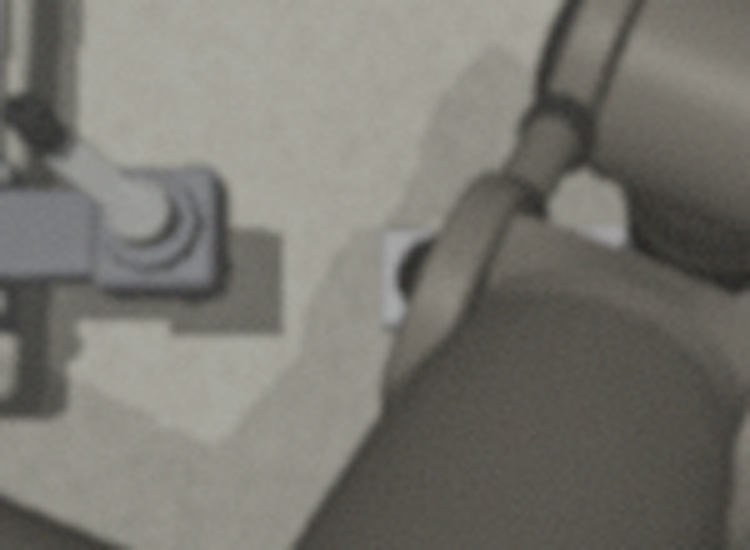

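```bash
python3 - <<'E'
from h import *
np.set_printoptions(precision=1,suppress=True)
M=lambda u,v:up(180,200,7,u,v);L=lambda u,v:up(350,145,6,u,v)
print("case right edge mid",onz("top",M(450,285),136),onz("top",M(445,200),136),onz("top",M(448,370),136))
for z in (22,36,48): print("foot ctr proj",z,(proj("scene",[587.3,77.5,z])-[350,145]+.5)*6)
print("colend proj",(proj("scene",[587.3,77.5,75])-[350,145]+.5)*6)
print("spot from scene",onz("scene",up(230,160,4,471,395),12))
E
```

```text
case right edge mid [585.4  46.9 136. ] [613.3  49.1 136. ] [557.9  46.8 136. ]
foot ctr proj 22 [130.3 519.6]
foot ctr proj 36 [133.  492.4]
foot ctr proj 48 [135.4 468.7]
colend proj [140.8 414.3]
spot from scene [588.1 -38.7  12. ]
```

```bash

python3 -m crank '[[-0.012,0,0,0,0,0,1],[-0.024,0,0,0,0,0,1],[-0.036,0,0,0,0,0,1],[-0.048,0,0,0,0,0,1],[-0.06,0,0,0,0,0,1],[-0.072,0,0,0,0,0,1],[-0.084,0,0,0,0,0,1],[-0.094,0,0,0,0,0,1],[-0.102,0,0,0,0,0,1],[-0.11,0,0,0,0,0,1],[-0.117,0,0.0004,0,0,0,1],[-0.117,0,0.0004,0,0,0,1]]' 50
python3 - <<'E'
from h import *
go((587.3,-53,46.6,0))
s=ctrl.get_image("scene");crop(s,290,160,130,110,5,"s4.png")
E
```

```text
time_s: 8.78
tcp_pos: [587.3, -52.1, 46.9]
eef_rot: [-1.209, 1.209, -1.211]
wrist_force: [0.3, -0.3, 5.6]
opening: 0.158
t 8.78 tcp [587.3 -52.1  46.9] jawyaw -0.05 F [ 0.3 -0.3  5.6] open 0.158 j [-0.22  0.68  1.57 -0.    0.88 -0.22]
[0.0009, 0.0003, -0.0] [-0.002, -0.002, 0.001]
```

View pics/s4.png

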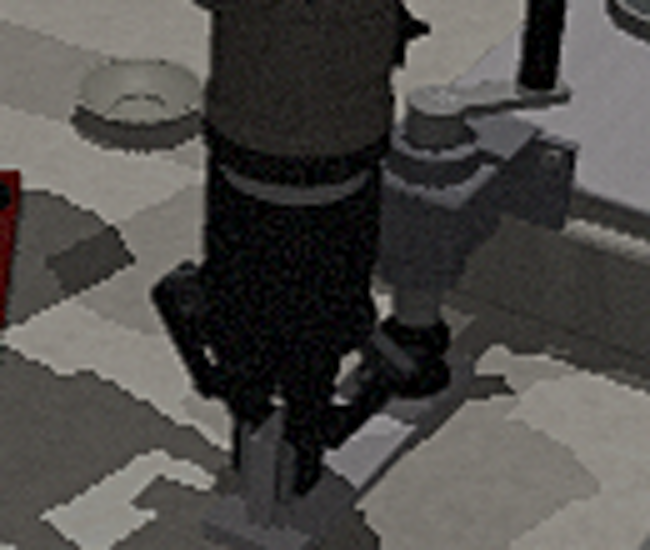

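```bash

python3 -m crank '[[0.001,0,0,0,0,0,1],[0.001,0,0,0,0,0,-0.2],[0.001,0,0,0,0,0,-0.2],[0.001,0,0,0,0,0,-0.2],[0.001,0,0,0,0,0,-0.2],[0.001,-0.05,0,0,0,0,-0.2],[0.001,-0.1,0,0,0,0,-0.2],[0.001,-0.15,0,0,0,0,-0.2],[0.001,-0.2,0,0,0,0,-0.2],[0.05,-0.22,0,0,0,0,-0.2],[0.1,-0.22,0,0,0,0,-0.2]]' 50
python3 - <<'E'
from h import *
go((620.5,116.3,260,0))
s=ctrl.get_image("scene");crop(s,290,140,130,120,5,"s5.png")
s=ctrl.get_image("top");crop(s,180,195,140,110,5,"t5.png")
E
```

```text
time_s: 10.2
tcp_pos: [587.8, -152.8, 269.6]
eef_rot: [-1.207, 1.204, -1.213]
wrist_force: [0.5, -0.5, -0.1]
opening: 0.601
t 10.2 tcp [ 587.8 -152.8  269.6] jawyaw 0.04 F [ 0.5 -0.5 -0.1] open 0.601 j [-0.38  0.48  1.26 -0.    1.39 -0.38]
[-0.2691, 0.0092, 0.0329] [-0.011, 0.002, 0.004]
```

View pics/s5.png

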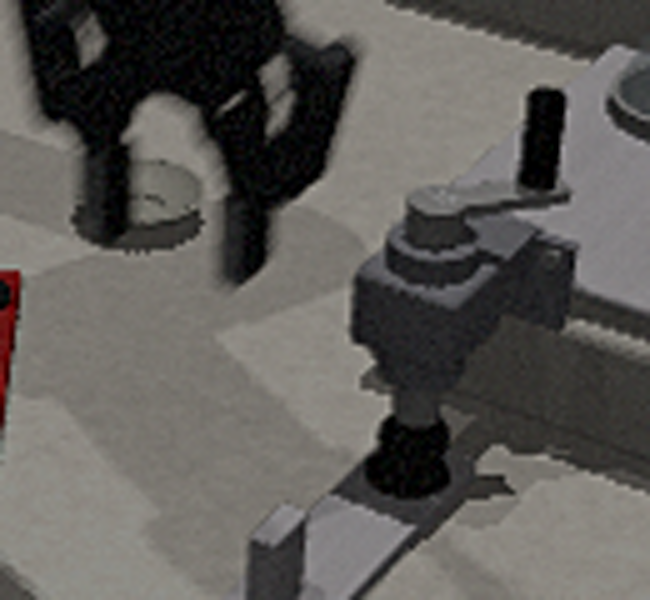

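View pics/t5.png

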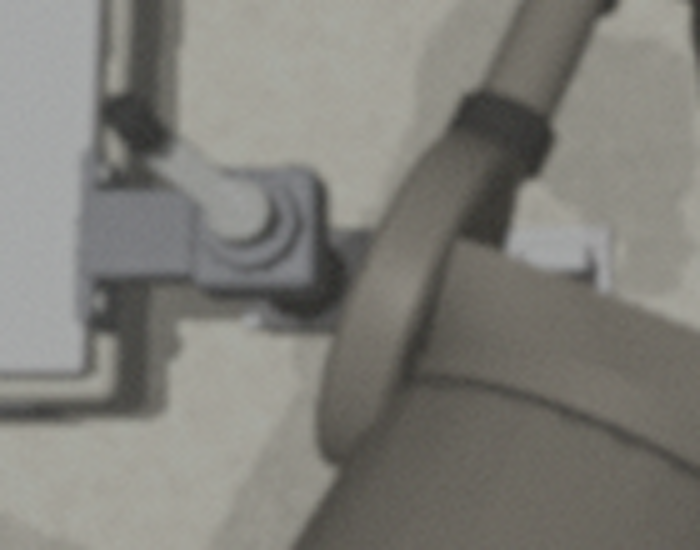

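```bash
python3 - <<'E'
from h import *
np.set_printoptions(precision=1,suppress=True)
def ell(c,z,r): 
    q=np.array([(proj("scene",[c[0]+r*np.cos(a),c[1]+r*np.sin(a),z])-[290,140]+.5)*5 for a in np.linspace(0,6.28,100)])
    return q.min(0),q.max(0)
print("spot",ell((587,77),12,22))
for z in (30,36,42,48): print("foot",z,ell((587,77),z,18))
im=cv2.imread("pics/s5.png")[340:540,330:500]; cv2.imwrite("pics/s5c.png",cv2.convertScaleAbs(cv2.resize(im,None,fx=3.5,fy=3),alpha=2.2))
E
```

```text
spot (array([362.2, 448.9]), array([449.8, 500.6]))
foot 30 (array([372.7, 424.6]), array([445.1, 466.6]))
foot 36 (array([373.6, 414.9]), array([446.1, 456.8]))
foot 42 (array([374.5, 405.1]), array([447.2, 446.9]))
foot 48 (array([375.3, 395.2]), array([448.3, 437. ]))
```

View pics/s5c.png

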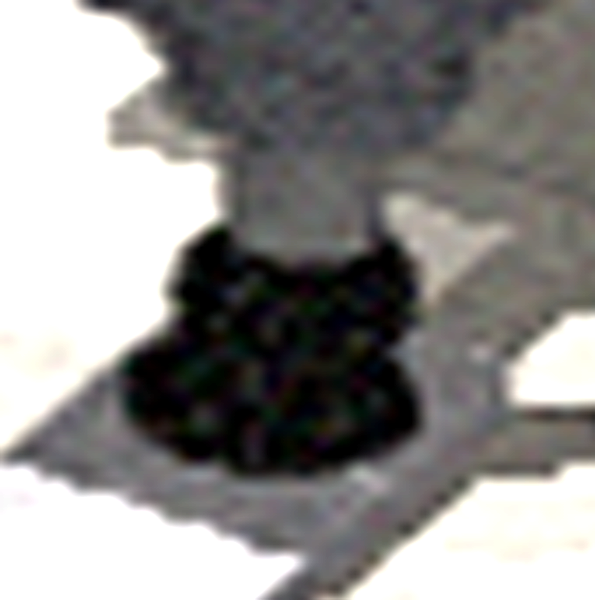

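The spot runs u 365–450 with v max 498 in the crop (predicted 362–450 and 500). The foot's centre stands about 1.5 mm from the spot's centre, so the plate sits well. Next is the knob.

```bash

python3 -m crank '[[-0.05,0,0.005,0,0,0,-0.2],[-0.1,0,0.012,0,0,0,-0.2],[-0.15,0,0.018,0,0,0,-0.2],[-0.2,0,0.025,0,0,0,-0.2],[-0.25,0,0.03,0,0,0,-0.2],[-0.268,0.008,0.032,0,0,0,-0.2],[-0.268,0.008,0.032,0,0,0,-0.2],[-0.268,0.008,0.032,0,0,0,-0.2]]' 40
python3 - <<'E'
from h import *
go((619.6,115,204,0))
s=ctrl.get_image("scene");crop(s,340,90,110,110,5,"s6.png")
E
```

```text
time_s: 11.3
tcp_pos: [620.1, 109.9, 258.3]
eef_rot: [-1.208, 1.212, -1.217]
wrist_force: [-0.2, -0.4, 0.2]
opening: 0.601
t 11.3 tcp [620.1 109.9 258.3] jawyaw -0.39 F [-0.2 -0.4  0.2] open 0.601 j [ 0.06  0.54  1.2  -0.    1.4   0.06]
[-0.0052, 0.0543, -0.0006] [-0.002, -0.014, 0.006]
```

View pics/s6.png

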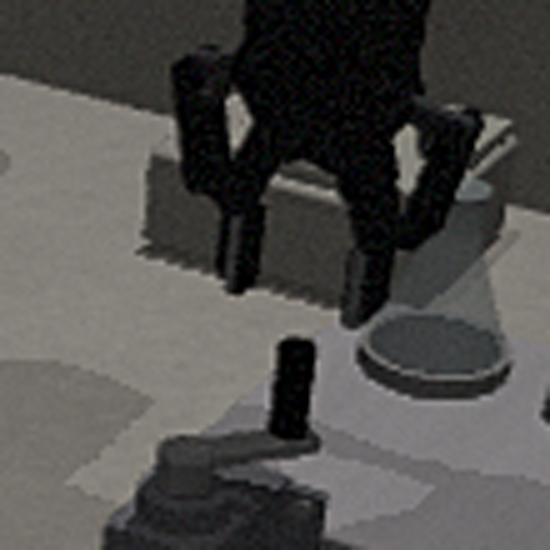

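The fingertips are at crop (240,285) and (362,318) and straddle the knob, whose top is at (297,342). I descend and grip.

```bash

python3 -m crank '[[-0.005,0.01,-0.0006,0,0,0,-0.2],[-0.005,0.025,-0.0006,0,0,0,-0.2],[-0.005,0.04,-0.0006,0,0,0,-0.2],[-0.005,0.054,-0.0006,0,0,0,-0.2],[-0.005,0.054,-0.0006,0,0,0,-0.2],[-0.005,0.054,-0.0006,0,0,0,-0.2]]' 25
python3 -c "
from h import *
go((619.6,115,204,0))"
```

```text
time_s: 12.1
tcp_pos: [620.0, 114.6, 204.8]
eef_rot: [-1.206, 1.212, -1.218]
wrist_force: [0.7, 0.1, -0.1]
opening: 0.6
t 12.1 tcp [620.  114.6 204.8] jawyaw -0.42 F [ 0.7  0.1 -0.1] open 0.6 j [ 0.06  0.57  1.28 -0.    1.28  0.07]
[-0.0004, 0.0008, -0.0004] [-0.004, -0.015, 0.006]
```

```bash

python3 -m crank '[[0,0,0,0,0,0,1],[0,0,0,0,0,0,1],[0,0,0,0,0,0,1],[0,0,0,0,0,0,1],[0,0,0,0,0,0,1],[0,0,0,0,0,0,1]]' 30
python3 - <<'E'
from h import *
go((619.6,115,204,0))
s=ctrl.get_image("scene");crop(s,340,90,110,110,5,"s7.png")
E
```

```text
time_s: 12.85
tcp_pos: [619.9, 114.5, 205.5]
eef_rot: [-1.206, 1.212, -1.218]
wrist_force: [-3.2, -2.0, 4.9]
opening: 0.201
t 12.85 tcp [619.9 114.5 205.5] jawyaw -0.42 F [-3.2 -2.   4.9] open 0.201 j [ 0.06  0.57  1.28 -0.    1.28  0.07]
[-0.0005, 0.0015, -0.0003] [-0.004, -0.015, 0.006]
```

View pics/s7.png

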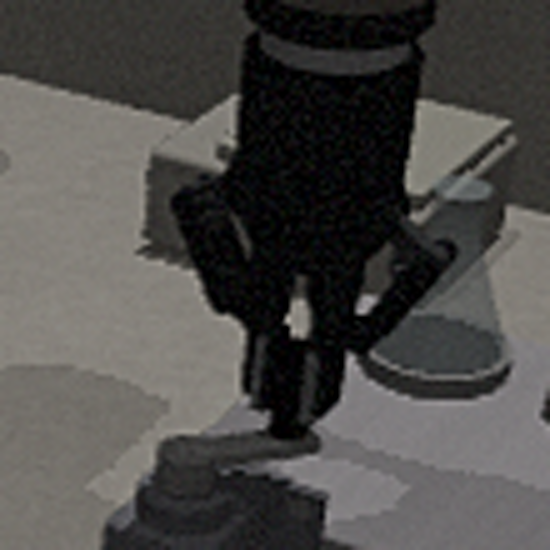

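```bash
cat >> h.py <<'E'
def arc(step,n,hub=(587,77),r=50,z=205):
    s=ctrl.read_state(); R=Ro.from_rotvec(s["eef_rot"]).as_matrix(); p=s["tcp_pos"]; h=np.array(hub)
    d=p[:2]-h; a0=np.degrees(np.arctan2(d[1],d[0])); u=d/np.hypot(*d); tg=np.array([u[1],-u[0]]); F=s["wrist_force"][:2]
    print("t",round(s["time_s"],2),"ang",round(a0,1),"rad",round(np.hypot(*d),2),"z",p[2].round(1),"Frad",round(F@u,1),"Ftan",round(F@tg,1),"Fz",s["wrist_force"][2].round(1),"open",round(float(s["opening"]),3),"v",np.abs(s["joint_velocities"]).max().round(3))
    for k in range(1,n+1):
        a=np.radians(a0-step*k); q=np.array([h[0]+r*np.cos(a),h[1]+r*np.sin(a),z]); v=R.T@(q-p)/1000; print(round(a0-step*k),v.round(4).tolist())
E
python3 -c "
from h import *
arc(5,9)"
```

```text
t 12.9 ang 48.8 rad 49.9 z 205.5 Frad -3.1 Ftan -2.4 Fz 5.5 open 0.201 v 0.001
44 [0.0029, 0.0005, 0.0032]
39 [0.0062, 0.0005, 0.0061]
34 [0.0097, 0.0005, 0.0087]
29 [0.0134, 0.0005, 0.011]
24 [0.0173, 0.0006, 0.013]
19 [0.0213, 0.0006, 0.0146]
14 [0.0255, 0.0006, 0.0159]
9 [0.0298, 0.0006, 0.0167]
4 [0.0341, 0.0006, 0.0172]
```

```bash

python3 -m crank '[[0.0029,0,0.0032,0,0,0,1],[0.0062,0,0.0061,0,0,0,1],[0.0097,0,0.0087,0,0,0,1],[0.0134,0,0.011,0,0,0,1],[0.0173,0,0.013,0,0,0,1],[0.0213,0,0.0146,0,0,0,1],[0.0255,0,0.0159,0,0,0,1],[0.0298,0,0.0167,0,0,0,1],[0.0341,0,0.0172,0,0,0,1]]' 30
python3 -c "
from h import *
arc(5,18)"
```

```text
time_s: 14.02
tcp_pos: [637.5, 82.1, 205.6]
eef_rot: [-1.203, 1.211, -1.216]
wrist_force: [1.7, 6.7, 0.8]
opening: 0.203
t 14.03 ang 5.8 rad 50.77 z 205.6 Frad 2.4 Ftan -6.5 Fz 0.8 open 0.203 v 0.055
1 [0.0044, 0.0006, -0.0005]
-4 [0.0088, 0.0006, -0.0006]
-9 [0.0131, 0.0006, -0.0011]
-14 [0.0174, 0.0006, -0.0019]
-19 [0.0216, 0.0006, -0.0032]
-24 [0.0257, 0.0006, -0.0047]
-29 [0.0296, 0.0006, -0.0067]
-34 [0.0333, 0.0006, -0.0089]
-39 [0.0368, 0.0006, -0.0115]
-44 [0.0401, 0.0006, -0.0144]
-49 [0.0431, 0.0005, -0.0176]
-54 [0.0458, 0.0005, -0.021]
-59 [0.0482, 0.0005, -0.0246]
-64 [0.0503, 0.0005, -0.0284]
-69 [0.0521, 0.0005, -0.0324]
-74 [0.0535, 0.0005, -0.0366]
-79 [0.0545, 0.0004, -0.0408]
-84 [0.0552, 0.0004, -0.0451]
```

```bash

python3 -m crank '[[0.0044,0,-0.0003,0,0,0,1],[0.0088,0,-0.0006,0,0,0,1],[0.0131,0,-0.0011,0,0,0,1],[0.0174,0,-0.0019,0,0,0,1],[0.0216,0,-0.0032,0,0,0,1],[0.0257,0,-0.0047,0,0,0,1],[0.0296,0,-0.0067,0,0,0,1],[0.0333,0,-0.0089,0,0,0,1],[0.0368,0,-0.0115,0,0,0,1],[0.0401,0,-0.0144,0,0,0,1],[0.0431,0,-0.0176,0,0,0,1],[0.0458,0,-0.021,0,0,0,1],[0.0482,0,-0.0246,0,0,0,1],[0.0503,0,-0.0284,0,0,0,1],[0.0521,0,-0.0324,0,0,0,1],[0.0535,0,-0.0366,0,0,0,1],[0.0545,0,-0.0408,0,0,0,1],[0.0552,0,-0.0451,0,0,0,1]]' 30
python3 -c "
from h import *
arc(5,18)"
```

```text
time_s: 16.27
tcp_pos: [594.0, 26.4, 205.7]
eef_rot: [-1.2, 1.207, -1.22]
wrist_force: [6.2, -1.5, -2.3]
opening: 0.196
t 16.27 ang -82.1 rad 51.12 z 205.7 Frad 2.4 Ftan -6.0 Fz -2.3 open 0.196 v 0.107
-87 [-0.0007, 0.0006, -0.0045]
-92 [-0.0006, 0.0006, -0.0089]
-97 [-0.0009, 0.0005, -0.0132]
-102 [-0.0016, 0.0005, -0.0175]
-107 [-0.0027, 0.0004, -0.0218]
-112 [-0.0041, 0.0004, -0.0259]
-117 [-0.0059, 0.0004, -0.0298]
-122 [-0.0081, 0.0003, -0.0337]
-127 [-0.0105, 0.0003, -0.0373]
-132 [-0.0133, 0.0003, -0.0406]
-137 [-0.0163, 0.0002, -0.0438]
-142 [-0.0196, 0.0002, -0.0466]
-147 [-0.0232, 0.0002, -0.0492]
-152 [-0.0269, 0.0001, -0.0514]
-157 [-0.0308, 0.0001, -0.0533]
-162 [-0.0349, 0.0001, -0.0548]
-167 [-0.0391, 0.0001, -0.056]
-172 [-0.0434, 0.0001, -0.0568]
```

```bash

python3 -m crank '[[-0.0002,0,-0.0045,0,0,0,1],[-0.0006,0,-0.0089,0,0,0,1],[-0.0009,0,-0.0132,0,0,0,1],[-0.0016,0,-0.0175,0,0,0,1],[-0.0027,0,-0.0218,0,0,0,1],[-0.0041,0,-0.0259,0,0,0,1],[-0.0059,0,-0.0298,0,0,0,1],[-0.0081,0,-0.0337,0,0,0,1],[-0.0105,0,-0.0373,0,0,0,1],[-0.0133,0,-0.0406,0,0,0,1]]' 30
python3 -c "
from h import *
arc(5,14)"
```

```text
time_s: 17.52
tcp_pos: [554.7, 38.5, 205.6]
eef_rot: [-1.199, 1.204, -1.223]
wrist_force: [2.9, -5.9, 1.3]
opening: 0.2
t 17.52 ang -130.0 rad 50.23 z 205.6 Frad 2.7 Ftan -6.1 Fz 1.3 open 0.2 v 0.071
-135 [-0.0031, 0.0005, -0.0031]
-140 [-0.0063, 0.0005, -0.0061]
-145 [-0.0097, 0.0004, -0.0087]
-150 [-0.0134, 0.0004, -0.0111]
-155 [-0.0173, 0.0004, -0.0131]
-160 [-0.0213, 0.0003, -0.0148]
-165 [-0.0254, 0.0003, -0.0162]
-170 [-0.0297, 0.0003, -0.0172]
-175 [-0.034, 0.0002, -0.0178]
-180 [-0.0384, 0.0002, -0.018]
-185 [-0.0427, 0.0002, -0.0178]
-190 [-0.0471, 0.0002, -0.0173]
-195 [-0.0513, 0.0002, -0.0164]
-200 [-0.0555, 0.0002, -0.0151]
```

```bash

python3 -m crank '[[-0.0031,0,-0.0031,0,0,0,1],[-0.0063,0,-0.0061,0,0,0,1],[-0.0097,0,-0.0087,0,0,0,1],[-0.0134,0,-0.0111,0,0,0,1],[-0.0173,0,-0.0131,0,0,0,1],[-0.0213,0,-0.0148,0,0,0,1],[-0.0254,0,-0.0162,0,0,0,1],[-0.0297,0,-0.0172,0,0,0,1]]' 30
python3 - <<'E'
from h import *
arc(5,8)
s=ctrl.get_image("scene");crop(s,330,160,100,90,6,"s8.png")
E
```

```text
time_s: 18.52
tcp_pos: [538.5, 67.1, 205.5]
eef_rot: [-1.199, 1.201, -1.226]
wrist_force: [2.5, -5.3, 1.4]
opening: 0.202
t 18.52 ang -168.5 rad 49.51 z 205.5 Frad -1.4 Ftan -5.7 Fz 1.4 open 0.202 v 0.066
-173 [-0.0042, 0.0005, -0.0012]
-178 [-0.0086, 0.0004, -0.0015]
-183 [-0.0129, 0.0004, -0.0015]
-188 [-0.0173, 0.0004, -0.0011]
-193 [-0.0215, 0.0004, -0.0003]
-198 [-0.0257, 0.0004, 0.0009]
-203 [-0.0298, 0.0004, 0.0024]
-208 [-0.0338, 0.0004, 0.0043]
```

View pics/s8.png

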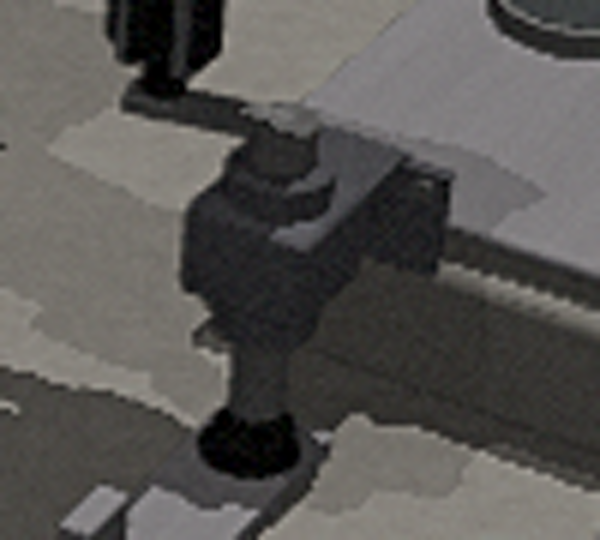

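The ram has come down to crop (248,410) and the foot looks concentric with the spot and close above it. No extra resistance yet.

```bash

python3 -m crank '[[-0.0042,0,-0.0012,0,0,0,1],[-0.0086,0,-0.0015,0,0,0,1],[-0.0129,0,-0.0015,0,0,0,1],[-0.0173,0,-0.0011,0,0,0,1],[-0.0215,0,-0.0003,0,0,0,1],[-0.0257,0,0.0009,0,0,0,1],[-0.0298,0,0.0024,0,0,0,1],[-0.0338,0,0.0043,0,0,0,1]]' 30
python3 - <<'E'
from h import *
arc(5,7)
E
```

```text
time_s: 19.58
tcp_pos: [543.6, 100.0, 205.5]
eef_rot: [-1.2, 1.2, -1.228]
wrist_force: [1.8, -7.8, 1.0]
opening: 0.198
t 19.57 ang 152.1 rad 49.06 z 205.5 Frad -5.2 Ftan -6.1 Fz 1.0 open 0.198 v 0.062
147 [-0.0042, 0.0005, 0.0013]
142 [-0.0078, 0.0005, 0.0038]
137 [-0.0111, 0.0005, 0.0066]
132 [-0.0142, 0.0005, 0.0097]
127 [-0.017, 0.0006, 0.0131]
122 [-0.0195, 0.0006, 0.0166]
117 [-0.0217, 0.0007, 0.0204]
```

```bash

python3 -c "
from h import *
arc(5,8,hub=(587.8,76.4))"
```

```text
t 19.57 ang 151.9 rad 50.05 z 205.5 Frad -5.3 Ftan -6.1 Fz 1.0 open 0.198 v 0.062
147 [-0.0038, 0.0005, 0.0022]
142 [-0.0073, 0.0005, 0.0047]
137 [-0.0107, 0.0005, 0.0075]
132 [-0.0137, 0.0006, 0.0106]
127 [-0.0165, 0.0006, 0.014]
122 [-0.019, 0.0006, 0.0176]
117 [-0.0212, 0.0007, 0.0213]
112 [-0.023, 0.0007, 0.0253]
```

```bash

python3 -m crank '[[-0.0038,0,0.0022,0,0,0,1],[-0.0073,0,0.0047,0,0,0,1],[-0.0107,0,0.0075,0,0,0,1],[-0.0137,0,0.0106,0,0,0,1],[-0.0165,0,0.014,0,0,0,1],[-0.019,0,0.0176,0,0,0,1]]' 30
python3 - <<'E'
from h import *
arc(5,6,hub=(587.8,76.4))
s=ctrl.get_image("scene");crop(s,330,160,100,90,6,"s9.png")
E
```

```text
time_s: 20.32
tcp_pos: [559.8, 117.5, 205.4]
eef_rot: [-1.205, 1.202, -1.228]
wrist_force: [-7.8, -6.8, 5.8]
opening: 0.203
t 20.32 ang 124.3 rad 49.78 z 205.4 Frad -1.2 Ftan -10.2 Fz 5.8 open 0.203 v 0.095
119 [-0.0025, 0.0004, 0.0036]
114 [-0.0045, 0.0005, 0.0074]
109 [-0.0062, 0.0005, 0.0115]
104 [-0.0074, 0.0005, 0.0156]
99 [-0.0084, 0.0006, 0.0199]
94 [-0.0089, 0.0006, 0.0242]
```

View pics/s9.png

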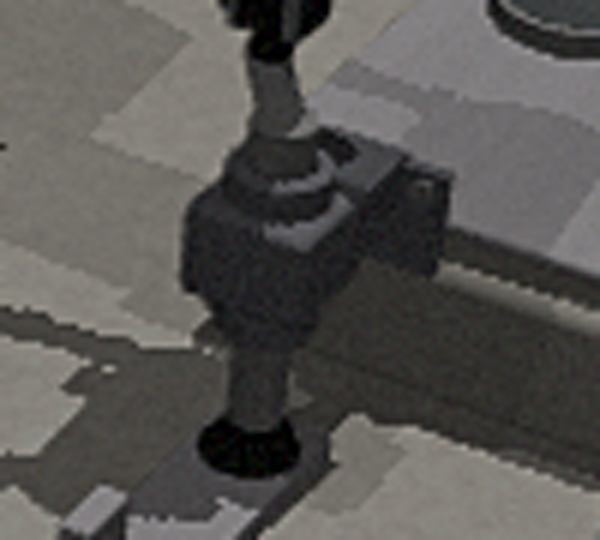

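```bash

python3 -c "
from h import *
arc(3,2,hub=(587.8,76.4))"
python3 -m crank '[[-0.0013,0,0.0018,0,0,0,1]]' 30
python3 -c "
from h import *
arc(2,2,hub=(587.8,76.4))"
```

```text
t 20.38 ang 123.7 rad 49.81 z 205.4 Frad -1.3 Ftan -9.5 Fz 5.9 open 0.198 v 0.01
121 [-0.0016, 0.0005, 0.0021]
118 [-0.0029, 0.0005, 0.0044]
time_s: 20.5
tcp_pos: [560.3, 117.9, 205.4]
eef_rot: [-1.209, 1.204, -1.228]
wrist_force: [-8.3, -6.2, 7.3]
opening: 0.196
t 20.5 ang 123.5 rad 49.74 z 205.4 Frad -0.6 Ftan -10.3 Fz 7.3 open 0.196 v 0.056
122 [-0.0012, 0.0004, 0.0013]
120 [-0.0021, 0.0004, 0.0028]
```

Drag has risen from about 6.1 to 10.2 N, which means roughly 50 N on the foot. A last few degrees will confirm it and centre the force in the window.

```bash

python3 -m crank '[[-0.0012,0,0.0013,0,0,0,1],[-0.002,0,0.0028,0,0,0,1]]' 30
python3 -c "
from h import *
arc(2,2,hub=(587.8,76.4))"
```

```text
time_s: 20.75
tcp_pos: [561.5, 118.6, 205.4]
eef_rot: [-1.214, 1.206, -1.228]
wrist_force: [-8.5, -5.9, 7.1]
opening: 0.199
t 20.75 ang 121.9 rad 49.73 z 205.4 Frad -0.5 Ftan -10.3 Fz 7.1 open 0.199 v 0.039
120 [-0.0011, 0.0004, 0.0013]
118 [-0.002, 0.0004, 0.0029]
```

```bash

python3 -m crank '[[0,0,0,0,0,0,1],[0,0,0,0,0,0,-0.2],[0,0,0,0,0,0,-0.2],[0,0,0,0,0,0,-0.2],[0,0,0,0,0,0,-0.2],[0,-0.015,0,0,0,0,-0.2],[0,-0.04,0,0,0,0,-0.2],[0,-0.08,0,0,0,0,-0.2],[0,-0.08,0,0,0,0,-0.2]]' 30
python3 - <<'E'
from h import *
arc(2,1,hub=(587.8,76.4))
s=ctrl.get_image("scene");crop(s,330,120,110,120,5,"s10.png")
E
```

```text
time_s: 21.88
tcp_pos: [562.8, 120.0, 290.1]
eef_rot: [-1.207, 1.2, -1.231]
wrist_force: [0.6, -0.4, -0.2]
opening: 0.599
t 21.88 ang 119.8 rad 50.29 z 290.1 Frad -0.6 Ftan 0.3 Fz -0.2 open 0.599 v 0.079
118 [-0.0018, 0.0851, 0.0007]
```

View pics/s10.png

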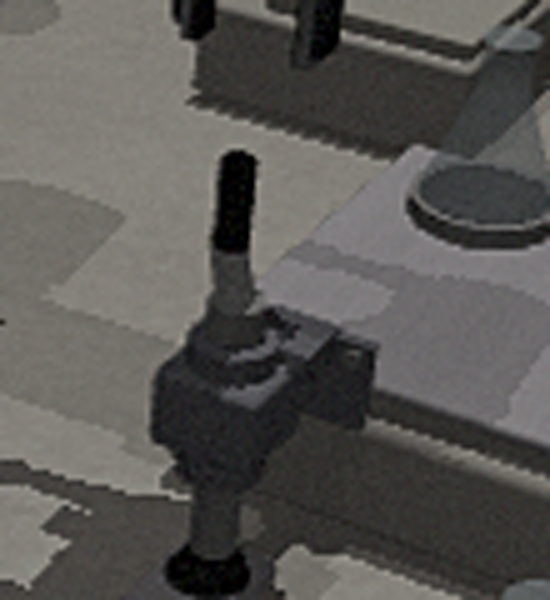

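```bash

python3 -m crank '[[0.05,0,-0.03,0,0,0,-0.2],[0.1,0,-0.06,0,0,0,-0.2],[0.15,0,-0.09,0,0,0,-0.2],[0.22,0,-0.113,0,0,0,-0.2],[0.28,0,-0.13,0,0,0,-0.2],[0.28,0,-0.13,0,0,0,-0.2],[0.28,0,-0.13,0,0,0,-0.2]]' 30
python3 - <<'E'
from h import *
s=ctrl.get_image("scene");crop(s,330,140,110,110,5,"s11.png");cv2.imwrite("pics/s11f.png",s)
t=ctrl.get_image("top");crop(t,180,195,140,110,5,"t11.png");cv2.imwrite("pics/t11f.png",t)
E
```

```text
time_s: 22.8
tcp_pos: [429.3, -159.0, 290.4]
eef_rot: [-1.209, 1.205, -1.23]
wrist_force: [-0.5, 0.4, -0.7]
opening: 0.598
```

View pics/s11.png

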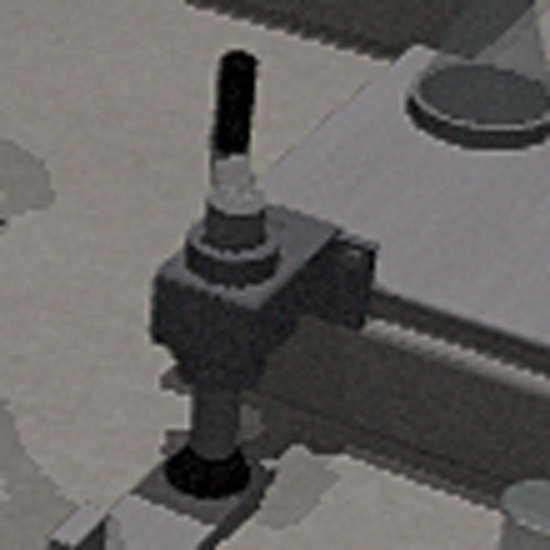

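View pics/t11.png

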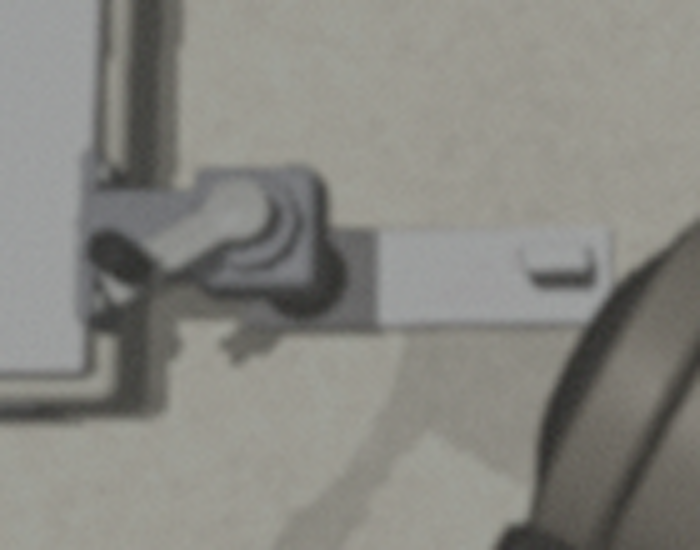

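View pics/s11f.png

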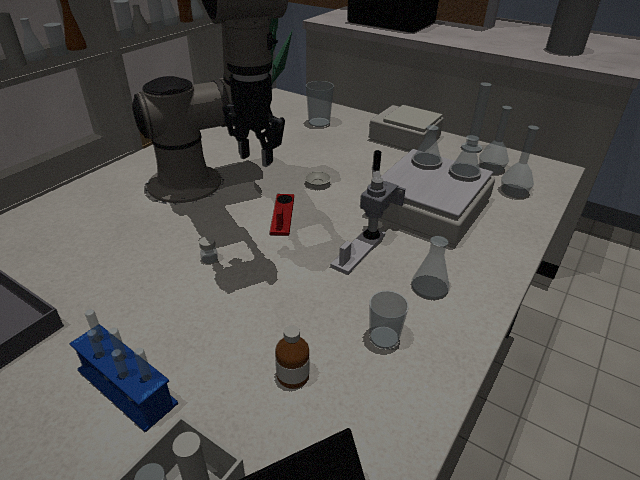

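```bash
python3 - <<'E'
from h import *
np.set_printoptions(precision=1,suppress=True)
L=lambda u,v:up(330,140,5,u,v);M=lambda u,v:up(180,195,5,u,v)
for n,a,b in (("top",L(239,56),M(103,246)),("bot",L(233,152),M(140,278))):
    X,e,f=tri(a,b); d=X[:2]-[587.8,76.4]; print(n,X,e,f,np.hypot(*d),np.degrees(np.arctan2(d[1],d[0])))
# plate from top view: corners of the plate right part
for p in ((607,231),(605,322),(380,231),(380,326)): print(onz("top",M(*p),12))
a=cv2.imread("pics/scene0.png").astype(int);b=cv2.imread("pics/s11f.png").astype(int)
s=cv2.imread("pics/s11.png")[380:530,130:300];cv2.imwrite("pics/s11c.png",cv2.convertScaleAbs(cv2.resize(s,None,fx=4,fy=4,interpolation=cv2.INTER_CUBIC),alpha=2.5))
E
```

```text
top [561.7 121.1 218.4] [-0.  0.] [-0.  -0.1] 51.73383317652772 120.2803055366247
bot [560.8 121.  166.5] [-1.1  0.3] [-0.9 -1.3] 52.17584103791089 121.19220899553623
[608.9 -75.3  12. ]
[562.4 -74.3  12. ]
[609.9  39.3  12. ]
[561.3  38.4  12. ]
```

View pics/s11c.png

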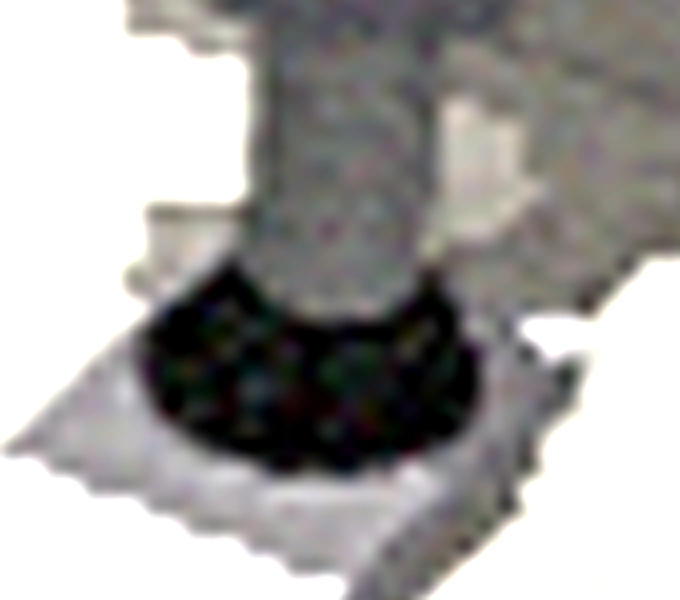

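```bash
python3 -c "
from station import ctrl
print(ctrl.job_done(), ctrl.read_state()['time_s'])"
```

```text
the job is handed in; nothing more can be done
the job is handed in; nothing more can be done
```

The job is handed in, at about 23 s on the robot's clock: the aluminium plate is under the leg and the foot bears on its rubber spot. I slid the plate in with its handle pointing away from the shaker (−y). I then wound the crank about 290° clockwise, let go of the knob and moved the arm clear.

**Firmness:** the drag at the knob rose from about 6.1 N to 10.3 N, a rise of about 4.2 N. That puts roughly 50–60 N on the foot, judged from the drag and the crank angle; I had no direct reading of the foot's force.

**Crank after release:** the knob measured about 120.5°, within a degree or two of where I let go of it, so it did not turn back noticeably.

**Foot over the spot:** the foot stands within about 2–3 mm of the spot's centre. The two cameras disagree by 1–2 mm, so it is not exactly concentric.

**Glassware:** nothing looks shifted in the final scene picture. I judged this by eye and did not measure it.

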